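# Draw the insert from the dry-block calibrator

## Robot

A 7-joint arm with a two-finger parallel gripper is mounted at the origin on a cart in front of the work surface, level with it; the furniture and walls round the work are solid. World frame = base frame: x ahead of the robot, y to its left, z up, the work surface at z = 0. Lengths are in m, angles in rad, forces in N, time in s.
With the tool pointing down it reaches from about 0.425 to 1.025 m from the base axis. Payload 3.6 kg.
Tool frame: the origin (TCP) lies at the very end of the fingers, on their centre line; the grasp point (between the pads) lies 19 mm behind it; z points along the fingers, y is the line along which they close (so a half turn about z gives the same grasp; the last joint's range is limited). The gripper opens to 85 mm and grips with 20 to 120 N. Pads are 22 mm wide; open, the fingers measure 114 mm over their backs; the gripper's body (76 mm by 85 mm) begins 54 mm behind the grasp point. The pads swing forward as they close: fully open they stand 13 mm farther back than shut.
Start: joints at [-1.25, 0.591, 0.048, 1.609, -0.033, 0.943, -0.034], TCP at [0.292, 0.664, 0.211] pointing down, gripper open.
Joint ranges: [-2.69, 2.69], [-0.47, 2.24], [-1.27, 1.36], [0.19, 2.51], [-1.53, 4.68], [0.08, 2.07], [-3.09, 3.09]. Speed limits (rad/s): [2.57, 2.57, 3.14, 3.14, 3.14, 3.14, 3.14].

## Interface

Orientations are given as a unit quaternion [w, x, y, z].
In Python, from station import r, vision gives the robot as it stands.
- The arm moves only by the shell command python3 -m inch 'ROWS' [OPENING] [FORCE]. ROWS is JSON, a list of rows, each an object with "translation": the shift along the tool's x, y, z each as a share of 150 mm, from -1 to 1, a list of three; "twist": the turn, a rotation vector about the tool's x, y, z each as a share of pi/4 rad, from -1 to 1, a list of three. In form: [{"translation": [tx, ty, tz], "twist": [wx, wy, wz]}, ...]. A call has 1 to 12 rows; each row is the pose to reach, as a shift and turn from the pose commanded when the call began, along the tool's axes at that moment; what a row does not reach only later rows make up. A row lasts 1/12 s, in which the tool goes at most 41.7 mm and 7.16 degrees, less where a joint would pass 70% of its speed; a pose out of reach is approached as far as the arm can. A call with a number of a shift or a turn outside -1 to 1 is refused whole. A call with a gripper value outside its range is refused whole. OPENING is the opening, from 0 (shut) to 1 (fully open), set as the call begins (- or left out, the last holds). The fingers move at their own pace and stop on an object; FORCE is the grip in N (left out, the last holds). Time passes only in rows, so rows that repeat a pose let the fingers close. It gives the time, the measured TCP pose, the force, the opening and the grip force at its end, in the units of the state.
- r.get_state(): the state, without advancing time (a new reading comes with each control period).
- vision.capture(name): name is "side" or "top" or "wrist"; returns the picture (400x640x3 uint8, red, green, blue); there is no depth.
- vision.camera_model(name): a dict with "fovy" (degrees; the focal length in pixels is half the picture's height over the tangent of half this angle, whatever the lens; pixels are square), "cx", "cy" (the principal point, pixels), "dist" ([k1, k2, p1, p2, k3] as OpenCV has them; the pictures are not rectified), "xyz" and "orientation" of the camera in the world. Camera axes: x right, y down, z forward; pixel columns grow to the right and rows downward; lengths in m; the calibration is good to about 2 mm. A picture is of the moment at which its call begins: read the wrist's pose just before it. camera_model takes no time and is no camera call; for the wrist camera it gives the pose at the moment of the call.
- r.close_job(): hands the job in; it is judged then, once.
The state is a dict: "time": time; "qpos": joint angles; "qvel": joint speeds; "tau": joint torques, N m; "position": TCP position; "orientation": TCP orientation; "contact_force": force on the tool from outside, world axes, zero at the start; "moment": the same for the moment, N m; "opening": finger opening in m; "finger_force": force on a finger pad.
Only numpy, scipy, OpenCV 4.12 (cv2) and the standard library are available. Lean on these libraries where they do the work, as an engineer would, in place of code of your own. Each camera call takes 0.05 s, during which the arm holds its last target. There are 200 camera calls.

## Task

Take the pull hook from its stand, catch the wire loop of the insert that sits deep in the calibrator's well and draw the insert up out of the bore with it, without knocking the calibrator hard and never touching the insert with the gripper itself. Set it down gently, upright, on the tile of the cooling tray, unhook it, and hang the pull hook back in the fork of its stand. Leave the other things on the bench where they are.

Things in the scene. Friction and masses are not known exactly. Their poses are not given: they have to be found in the camera images.
- calibrator: Dry-block calibrator: grey bench instrument, fixed, 130 (x) x 170 (y) x 130 mm high, the control panel with display, keys and a knob on the -y half of its top (knob to 138 mm), a carrying handle out to y = -111 mm at 75 mm height, a deep round well in the +y half. Origin under its centre, z up; -x is its front.
- well_mouth (a point): Centre of the well's mouth, 130 mm above the bench, in the calibrator at (0, +35, 130) mm, z up. The well is a plain vertical blind bore, 59 mm in diameter and 109 mm deep, its flat floor 21 mm above the bench.
- insert: The insert to draw out: turned aluminium cylinder, 56 mm in diameter, 40 mm high, 0.2 to 0.35 kg, three dark probe bores in its top, standing loose on the well's floor with 1.5 mm to spare all round. Origin: centre of its underside, z up. Two lugs on its top at y = +-20.5 mm (to 49 mm height) carry a swinging wire pull loop.
- insert_loop (a joint): Angle of the insert's pull loop, rad: 0 = upright, + = leaning to the insert's -x (limits +-1); it turns about the insert's y axis, 46 mm above its underside, and light friction keeps it where it is put. At first it leans 0.1 to 0.4. The loop: 4 mm round wire, arched, 33 mm wide between wire centres, top (wire centre) 26 mm from the hinge.
- insert_loop_top (a point): Centre of the wire at the top (middle of the arch) of the insert's loop. At the start about 39 mm under the well's mouth.
- pull_hook: Pull hook, 0.11 kg, hanging upright. Origin: centre of its collar's underside, on the shaft axis, z up. Above: steel collar (26 mm dia, 4 mm thick), black flat-sided handle 20 (x) x 16 (y) mm, z = 4 to 64 mm. Below: straight 5 mm shaft ending in a U-hook towards -x, lowest point z = -87.5 mm. The tip points up, 12.5 mm in -x of the axis, its top at z = -72 mm; gap between shaft and tip 7 mm.
- hook_throat (a point): Lowest inside point of the hook, 6 mm in -x from the shaft's axis and 82.5 mm under the collar; a caught wire lies here, its centre 2 mm above.
- hook_stand: Stand of the pull hook, fixed: dark foot 95 x 90 x 12 mm, column at x = +32 mm, level aluminium fork, its top at z = 114 mm, 36 mm wide, prongs to x = -34 mm with 2 mm high lips across their ends; 10 mm wide slot, open to -x, its closed end at x = +10 mm. Origin under the foot's centre, z up. The shaft hangs in the slot, collar on the prongs, hook towards -x as the slot opens.
- stand_seat (a point): Where the centre of the hook's collar underside rests: on the fork's top, 114 mm above the bench, 10 mm towards -x from the stand's origin.
- cooling_tray: Cooling tray, fixed: shallow steel tray 130 x 130 mm with a rim 14 mm high and a white square tile, 120 mm, inside. Origin under its centre, z up.
- tile_top (a point): Centre of the tile's upper face, 8 mm above the bench.
- spare_insert: Bystander: another insert with a loop, 56 mm in diameter, 40 mm high, 74 mm with the loop, with one large and one small bore, standing on the bench. Origin: centre of its underside.
- sample_tall: Bystander: turned aluminium test piece, 44 mm in diameter, 60 mm high.
- sample_step: Bystander: stepped aluminium test piece, 47 mm in diameter, 50 mm high.
- sample_low: Bystander: aluminium puck, 48 mm in diameter, 26 mm high.
- loupe_stand: Bystander: black loupe, 41 mm in diameter, 40 mm high.
- vernier: Bystander: caliper lying flat, 70 x 210 x 16 mm, its length along its y.
- dropper: Bystander: dropper bottle, 36 mm in diameter, 99 mm high.
- lab_tweezers: Bystander: steel tweezers lying flat, 125 x 13 x 8 mm, length along its x.
Mind the look-alikes: they are no part of the job. Leave any purple look-alike of the insert alone. Leave any yellow look-alike of the hook_stand alone.

How it is judged:
On the way, in this order (a step that is already met when the one before it is completed fails the run):
1. the insert hangs on the pull hook, clear above the well (z of insert in the frame of calibrator above 0.132 m and contact force between pull_hook and insert above 0.8 N), for 0.1 s.
2. the insert stands upright on the tile, free of the hook (x of insert in the frame of cooling_tray between -0.034 and 0.034 m and y of insert in the frame of cooling_tray between -0.034 and 0.034 m and z of insert in the frame of cooling_tray between 0.004 and 0.011 m and angle between insert's own z axis and vertical below 0.08 rad and contact force between pull_hook and insert below 0.1 N), for 0.2 s.
At the end, for the whole second after the job is handed in: The insert stands still and upright (0.08 rad) on the tile, within 34 mm of the tray's centre along each side, free of the hook; the pull hook hangs at rest in the fork, its collar within 12 mm of the seat, upright within 0.12 rad, in line with the slot within 0.8 rad (all of step 2 and linear speed of each of insert, pull_hook below 0.02 m/s and distance between pull_hook and stand_seat below 0.012 m and angle between pull_hook's own z axis and vertical below 0.12 rad and angle between the x axis of pull_hook and the x axis of hook_stand, either way round below 0.8 rad); the robot touches nothing.
It fails at once if the gripper touches the insert (contact force between the fingers and insert above 0.5 N).
It fails at once if the insert is dropped or banged down on the tray (contact force between insert and cooling_tray above 25 N).
It fails at once if the insert falls over (angle between insert's own z axis and vertical above 1 rad).
It fails at once if the calibrator is struck hard (contact force between any of the arm, the fingers, pull_hook and calibrator above 25 N).
It fails at once if a bystander is disturbed (distance of any of spare_insert, sample_tall, sample_step, sample_low, loupe_stand, vernier, dropper, lab_tweezers from where it was at the start of the episode above 0.02 m).
It also fails if it takes over 72 s, if anything falls off the work surface, if the arm or the gripper's body presses on something with over 40 N, if the wrist force passes 120 N, or if a joint passes its speed limit or range.

## Working session

There is one attempt and no reset: what is moved stays moved. The work goes in short steps, Python scripts to look and compute and a shell command to move; the robot and the scene stay as the last step left them, time stands still between calls to the robot, and variables do not carry over. Pictures are saved under pics/ and viewed, at most 10 in all, crops included, and the job is handed in when it is done.

```bash
ls; mkdir -p pics
python3 - <<'E'
from station import r, vision
import cv2,json
print(r.get_state())
for n in ("side","top"):
    cv2.imwrite(f"pics/{n}0.png",vision.capture(n)[:,:,::-1]); print(n,vision.camera_model(n))
E
```

```text
pics
{'time': 0.0, 'qpos': array([-1.25053155,  0.59211568,  0.04831395,  1.60987351, -0.03331042,
        0.94267427, -0.03370382]), 'qvel': array([ 0.00032057,  0.00153017,  0.00064325, -0.00098062,  0.00022679,
       -0.00122787, -0.0008897 ]), 'tau': array([-8.55649669e-04, -5.48688304e+01,  1.54680468e+00, -1.98129612e+01,
        9.53311828e-03,  8.82476539e-03,  2.23533192e-07]), 'position': array([0.29113759, 0.66300117, 0.20992467]), 'orientation': array([-1.69868024e-04,  2.05381505e-01,  9.78681334e-01, -1.11996312e-03]), 'contact_force': array([ 0.03450923,  0.2177101 , -0.75221611]), 'moment': array([ 0.02723865,  0.00414944, -0.02601052]), 'finger_force': 0.0, 'opening': 0.08495072574629542}
side {'fovy': 53.26695791389747, 'cx': 317.3045033719319, 'cy': 206.56160187632366, 'dist': array([-0.04824526,  0.        ,  0.        ,  0.        ,  0.        ]), 'xyz': array([0.51444382, 1.17848992, 0.9996769 ]), 'orientation': array([ 0.00394467,  0.00962569,  0.89701547, -0.44187672])}
top {'fovy': 53.33913733956947, 'cx': 314.7458935505327, 'cy': 198.19619050250492, 'dist': array([0.00260203, 0.        , 0.        , 0.        , 0.        ]), 'xyz': array([0.34446525, 0.0047093 , 1.34613723]), 'orientation': array([-0.04985539,  0.71272644, -0.69874572,  0.03591488])}
```

View pics/side0.png

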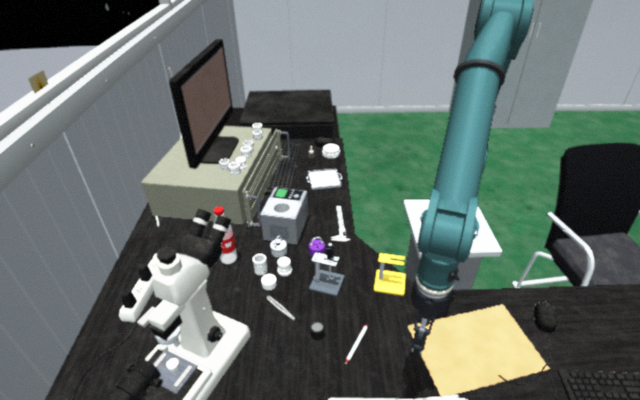

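View pics/top0.png

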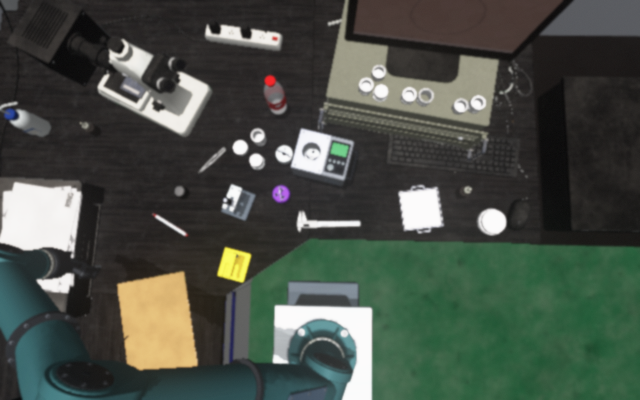

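The top view looks down with +x up and +y left. There are two stands, the grey one at (238,202) and the yellow one at (234,264). The description fits the grey one, since yellow is the look-alike. Calibrator (323,157) has the insert in its well; the purple insert (281,193) and the white one (285,154) are bystanders; the tray is at (421,208). I'll confirm this in an enlarged crop.

```bash
cat > h.py <<'E'
import numpy as np,cv2
from station import r,vision
from scipy.spatial.transform import Rotation as R
def rot(q): return R.from_quat([q[1],q[2],q[3],q[0]])
def K(m):
    f=200/np.tan(np.radians(m["fovy"]/2)); return np.array([[f,0,m["cx"]],[0,f,m["cy"]],[0,0,1.]])
def pix2(m,uv,z):
    "pixels -> world points on plane z"
    uv=np.array(uv,float).reshape(-1,1,2); n=cv2.undistortPoints(uv,K(m),m["dist"]).reshape(-1,2)
    d=rot(m["orientation"]).apply(np.c_[n,np.ones(len(n))]); o=np.array(m["xyz"])
    return o+d*((np.broadcast_to(z,len(n))-o[2])/d[:,2])[:,None]
def proj(m,P):
    Rw=rot(m["orientation"]).inv(); p=Rw.apply(np.atleast_2d(P)-m["xyz"])
    return cv2.projectPoints(p,np.zeros(3),np.zeros(3),K(m),m["dist"])[0].reshape(-1,2)
def tool(target_xyz=None,xaxis=None):
    "rows for world shift, tool pose"
    s=r.get_state(); T=rot(s["orientation"]); return s,T
E
python3 - <<'E'
import cv2
a=cv2.imread("pics/top0.png")
c=cv2.resize(a[120:230,210:370],None,fx=5,fy=5,interpolation=cv2.INTER_CUBIC); cv2.imwrite("pics/c1.png",c)
E
```

```text
(no output)
```

View pics/c1.png

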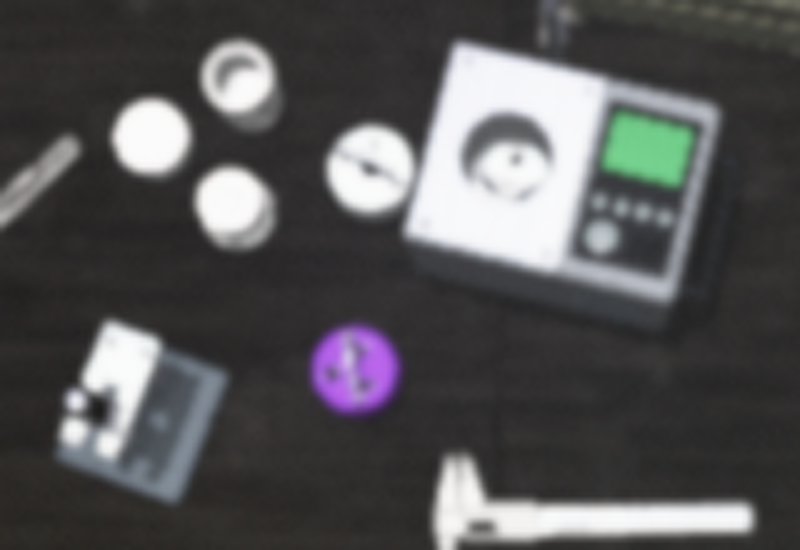

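The crop confirms it: the grey stand has the black hook handle at crop (95,405), with its slot opening down-left. The well mouth is at crop (507,156). The insert in the well shows one dark bore and no purple. Next I'll compute poses.

Run:
```python
from h import *
np.set_printoptions(precision=4,suppress=True)
m=vision.camera_model("top")
c=lambda L:[(u/5+210-.4,v/5+120-.4) for u,v in L]
P=pix2(m,c([(457,42),(720,100),(668,298),(405,238),(507,156)]),.13);print("cal",P[:,:2],P[:4].mean(0))
d=P[0]-P[1]+P[3]-P[2]; yaw=np.arctan2(d[1],d[0])-np.pi/2; print("calyaw",yaw, P[:4].mean(0)[:2]+.035*np.array([-np.sin(yaw),np.cos(yaw)]))
F=pix2(m,c([(228,377),(178,502),(57,460)]),.012);print("foot",F[:,:2],"centre",(F[0]+F[2])/2)
d=F[0]-F[1];print("standyaw",np.arctan2(d[1],d[0]),np.linalg.norm(d))
print("fork",pix2(m,c([(110,320),(160,345),(60,432),(120,450)]),.114)[:,:2])
print("handle",pix2(m,c([(97,403)]),.178))
T=pix2(m,[(401,188),(439,186),(443,228),(404,230)],.014);print("tray",T[:,:2],T.mean(0))
w=vision.camera_model("wrist");s=r.get_state();T=rot(s["orientation"]);print("wristcam in tool",T.inv().apply(w["xyz"]-s["position"]),(T.inv()*rot(w["orientation"])).as_matrix(),w["fovy"])
print(T.as_matrix())
```

```text
cal [[ 0.7143  0.0782]
 [ 0.6794 -0.0874]
 [ 0.5534 -0.0564]
 [ 0.5883  0.1074]
 [ 0.6415  0.0451]] [0.6338 0.0105 0.13  ]
calyaw -0.20862028478809536 [0.6411 0.0447]
foot [[0.5141 0.2348]
 [0.4287 0.2652]
 [0.4554 0.3483]] centre [0.4848 0.2916 0.012 ]
standyaw -0.3421454495772431 0.0906457755930547
fork [[0.5359 0.293 ]
 [0.5206 0.2608]
 [0.4645 0.3211]
 [0.454  0.2829]]
handle [[0.476  0.2835 0.178 ]]
tray [[ 0.5467 -0.257 ]
 [ 0.5558 -0.3843]
 [ 0.415  -0.3951]
 [ 0.4058 -0.2662]] [ 0.4808 -0.3257  0.014 ]
wristcam in tool [ 0.086  -0.0012 -0.1628] [[-0.0009 -0.9448 -0.3277]
 [ 1.     -0.0004 -0.0017]
 [ 0.0015 -0.3277  0.9448]] 60.78779796576621
[[-0.9156  0.402  -0.0007]
 [ 0.402   0.9156 -0.0019]
 [-0.0001 -0.002  -1.    ]]
```

```bash
python3 -m inch '[{"translation":[-1,-0.85,-0.25],"twist":[0,0,0]},{"translation":[-1,-0.85,-0.25],"twist":[0,0,0]},{"translation":[-1,-0.85,-0.25],"twist":[0,0,0]},{"translation":[-1,-0.85,-0.25],"twist":[0,0,0]},{"translation":[-1,-0.85,-0.25],"twist":[0,0,0]},{"translation":[-1,-0.85,-0.25],"twist":[0,0,0]}]' 1
python3 -m inch '[{"translation":[-1,-0.88,-0.25],"twist":[0,0,-0.09]},{"translation":[-1,-0.88,-0.25],"twist":[0,0,-0.09]},{"translation":[-1,-0.88,-0.25],"twist":[0,0,-0.09]},{"translation":[-1,-0.88,-0.25],"twist":[0,0,-0.09]},{"translation":[-1,-0.88,-0.25],"twist":[0,0,-0.09]},{"translation":[-1,-0.88,-0.25],"twist":[0,0,-0.09]},{"translation":[-1,-0.88,-0.25],"twist":[0,0,-0.09]}]' 1
python3 - <<'E'
from h import *
print(r.get_state()["position"],r.get_state()["time"])
m=vision.camera_model("wrist")
a=vision.capture("wrist")[:,:,::-1];cv2.imwrite("pics/w1.png",a); print(m)
for yaw in[-.342]:
  c,s=np.cos(yaw),np.sin(yaw)
  o=np.array([.4848,.2916,0]); f=lambda x,y,z:o+[c*x-s*y,s*x+c*y,z]
  print(proj(m,[f(-10e-3,0,.178),f(-34e-3,18e-3,.114),f(-34e-3,-18e-3,.114),f(.0475,.045,.012),f(-.0475,.045,.012)]))
E
```

```text
time: 0.6
position: [0.3837, 0.4778, 0.2497]
orientation: [0.002, 0.211, 0.977, -0.002]
contact_force: [0.6, -0.8, 0.3]
opening: 0.0853
finger_force: 0.0
time: 1.18
position: [0.4633, 0.3028, 0.2864]
orientation: [0.0, 0.174, 0.985, -0.0]
contact_force: [0.3, 0.2, -0.3]
opening: 0.0853
finger_force: 0.0
[0.46330759 0.30283738 0.28643182] 1.1833
{'fovy': 60.78779796576621, 'cx': 313.67547619460106, 'cy': 199.62765558871303, 'dist': array([-0.07325472,  0.        ,  0.        ,  0.        ,  0.        ]), 'xyz': array([0.3819353 , 0.33133556, 0.44915561]), 'orientation': array([0.13689748, 0.80795362, 0.5652141 , 0.09488443])}
[[311.6349843  206.26065349]
 [329.79632024 161.53417628]
 [293.90539382 161.81318297]
 [345.93263805 203.35245202]
 [347.54768508 133.2557593 ]]
```

View pics/w1.png

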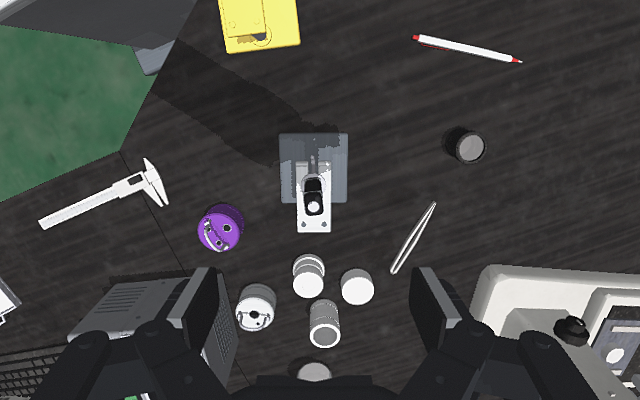

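Yellow look-alike at the top (258,25) is outside the job. The grey stand's foot spans (281–347, 133–203), and the handle top is near (314,206). My predicted projection agrees within about 2 px. An enlarged crop will refine it.

Run:
```python
import cv2
a=cv2.imread("pics/w1.png")
cv2.imwrite("pics/c2.png",cv2.resize(a[125:240,270:360],None,fx=5,fy=5,interpolation=cv2.INTER_CUBIC))
```

```text
(no output)
```

View pics/c2.png

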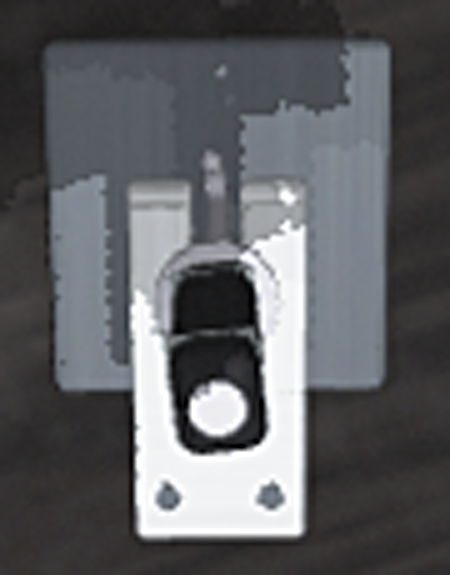

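```bash
cat >> h.py <<'E'
def rows(target):
    "shift to world target in tool axes, shares of 150mm"
    s=r.get_state(); return rot(s["orientation"]).inv().apply(np.array(target)-s["position"])/.15
def yaw():
    x=rot(r.get_state()["orientation"]).as_matrix()[:,0]; return np.arctan2(x[1],x[0])
E
python3 - <<'E'
from h import *
np.set_printoptions(precision=4,suppress=True)
m=vision.camera_model("wrist")
h=pix2(m,[(313.2,203.2)],.178)[0]; f=pix2(m,[(295.2,161.2),(330.6,161.2)],.114)
d=f[0]-f[1]; mid=f.mean(0); ya=np.arctan2(d[0],-d[1]); x=np.array([-d[1],d[0],0])/np.linalg.norm(d)
print(h,f,ya,"seat",mid+x*.024*np.sign(x[0]), yaw())
c=(h+mid+x*.024*np.sign(x[0]))/2; print(c, rows([c[0],c[1],.126]))
E
```

```text
[0.4717 0.2996 0.178 ] [[0.4451 0.2899 0.114 ]
 [0.4571 0.3232 0.114 ]] -0.3458378776661001 seat [0.4737 0.2984 0.114 ] 2.796527950114897
[0.4727 0.299  0.146 ] [-0.0815 -0.0146  1.0669]
```

```bash
python3 -m inch '[{"translation":[-0.08,-0.015,0.3],"twist":[0,0,0]},{"translation":[-0.08,-0.015,0.5],"twist":[0,0,0]},{"translation":[-0.08,-0.015,0.7],"twist":[0,0,0]},{"translation":[-0.08,-0.015,0.85],"twist":[0,0,0]},{"translation":[-0.08,-0.015,0.95],"twist":[0,0,0]},{"translation":[-0.08,-0.015,0.98],"twist":[0,0,0]},{"translation":[-0.08,-0.015,0.98],"twist":[0,0,0]},{"translation":[-0.08,-0.015,0.98],"twist":[0,0,0]}]' 0.6
python3 -m inch '[{"translation":[0,0,0.07],"twist":[0,0,0]},{"translation":[0,0,0.07],"twist":[0,0,0]},{"translation":[0,0,0.07],"twist":[0,0,0]},{"translation":[0,0,0.07],"twist":[0,0,0]}]' 0.6
python3 -c "
from h import *
print(rows([.4727,.299,.126]))"
```

```text
time: 1.9
position: [0.4721, 0.3009, 0.1393]
orientation: [-0.0, 0.17, 0.985, 0.0]
contact_force: [0.4, -0.6, 1.0]
opening: 0.0513
finger_force: 0.0
time: 2.23
position: [0.4726, 0.2996, 0.129]
orientation: [0.0, 0.171, 0.985, 0.0]
contact_force: [-0.4, 0.3, -0.2]
opening: 0.0516
finger_force: 0.0
[-0.00177827 -0.00340181  0.02020626]
```

Close, with the lift in a second call.

```bash
python3 -m inch '[{"translation":[0,0,0.01],"twist":[0,0,0]},{"translation":[0,0,0.01],"twist":[0,0,0]},{"translation":[0,0,0.01],"twist":[0,0,0]},{"translation":[0,0,0.01],"twist":[0,0,0]},{"translation":[0,0,0.01],"twist":[0,0,0]},{"translation":[0,0,0.01],"twist":[0,0,0]},{"translation":[0,0,0.01],"twist":[0,0,0]},{"translation":[0,0,0.01],"twist":[0,0,0]}]' 0 60
python3 -m inch '[{"translation":[0,0,-0.04],"twist":[0,0,0]},{"translation":[0,0,-0.06],"twist":[0,0,0]},{"translation":[0,0,-0.06],"twist":[0,0,0]}]' 0 60
python3 -c "
from h import *
print(r.get_state()['contact_force'],r.get_state()['position'],yaw())"
```

```text
time: 2.9
position: [0.4725, 0.2996, 0.1274]
orientation: [0.0, 0.171, 0.985, 0.0]
contact_force: [-1.0, -0.2, 3.4]
opening: 0.0148
finger_force: 58.7
time: 3.15
position: [0.4728, 0.2996, 0.1367]
orientation: [0.0, 0.171, 0.985, 0.0]
contact_force: [0.0, -0.4, -0.6]
opening: 0.0147
finger_force: 58.5
[ 0.02255543 -0.3916208  -0.59076719] [0.47278016 0.29961954 0.13667249] 2.7984243485170497
```

```bash
python3 -m inch '[{"translation":[0.1,0,0],"twist":[0,0,0]},{"translation":[0.25,0,0],"twist":[0,0,0]},{"translation":[0.4,0,0],"twist":[0,0,0]},{"translation":[0.4,0,-0.2],"twist":[0,0,0]},{"translation":[0.4,0,-0.45],"twist":[0,0,0]},{"translation":[0.4,0,-0.7],"twist":[0,0,0]},{"translation":[0.4,0,-1],"twist":[0,0,0]},{"translation":[0.4,0,-1],"twist":[0,0,0]}]'
python3 -m inch '[{"translation":[-0.2,-0.12,0],"twist":[0,0,0]},{"translation":[-0.45,-0.26,-0.05],"twist":[0,0,0]},{"translation":[-0.7,-0.42,-0.1],"twist":[0,0,0]},{"translation":[-1,-0.6,-0.1],"twist":[0,0,0]},{"translation":[-1,-0.6,-0.1],"twist":[0,0,0]}]'
python3 -m inch '[{"translation":[-0.25,-0.15,0],"twist":[0,0,0]},{"translation":[-0.5,-0.3,0],"twist":[0,0,0]},{"translation":[-0.75,-0.45,0],"twist":[0,0,0]},{"translation":[-1,-0.6,0],"twist":[0,0,0]},{"translation":[-1,-0.6,0],"twist":[0,0,0]},{"translation":[-1,-0.6,0],"twist":[0,0,0]},{"translation":[-1,-0.6,0],"twist":[0,0,0]}]'
python3 - <<'E'
from h import *
print(rows([.669,.035,.30]))
m=vision.camera_model("wrist")
a=vision.capture("wrist")[:,:,::-1];cv2.imwrite("pics/w2.png",a)
p=proj(m,[[.641,.0447,.13],[.641,.0447,.09]]);print(p)
u,v=np.int32(p[0]); u=max(80,u);v=max(60,v)
cv2.imwrite("pics/c3.png",cv2.resize(a[v-60:v+60,u-80:u+80],None,fx=5,fy=5,interpolation=cv2.INTER_CUBIC));print(u-80,v-60, dict(m)["xyz"],m["orientation"])
E
```

```text
time: 3.82
position: [0.4184, 0.323, 0.2932]
orientation: [0.004, 0.17, 0.985, 0.006]
contact_force: [1.8, 1.1, -0.4]
opening: 0.0153
finger_force: 59.0
time: 4.23
position: [0.5299, 0.1784, 0.3014]
orientation: [0.002, 0.174, 0.985, -0.001]
contact_force: [-0.1, -1.4, -2.3]
opening: 0.0151
finger_force: 58.9
time: 4.82
position: [0.6369, 0.0495, 0.3001]
orientation: [-0.001, 0.171, 0.985, 0.0]
contact_force: [-0.1, 0.6, -0.8]
opening: 0.015
finger_force: 58.8
[-2.34161781e-01 -1.89443353e-02 -1.23559914e-04]
[[312.19225057 177.67552098]
 [312.40001481 168.25022217]]
232 117 [0.55588658 0.07748812 0.46304115] [0.13547051 0.80670409 0.56744656 0.09423723]
```

View pics/c3.png

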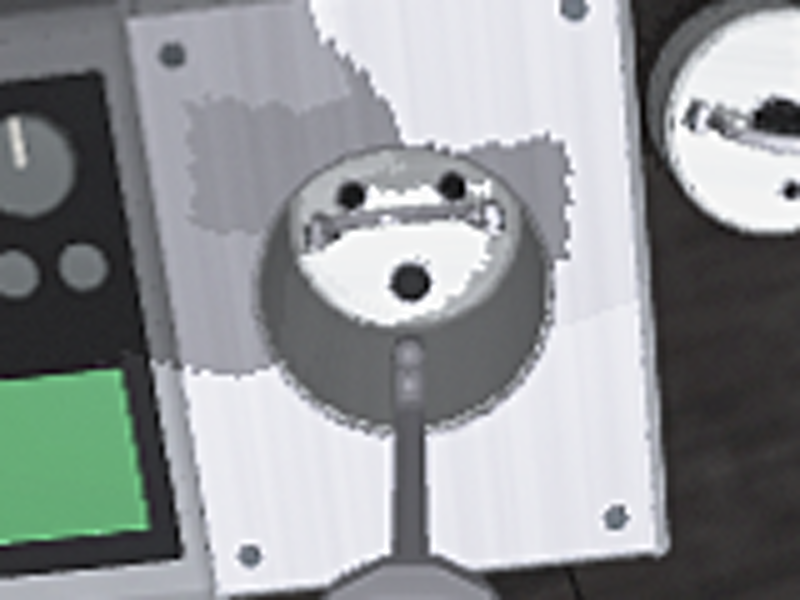

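The crop shows the well mouth centred near (405,290), lugs at (322,228) and (492,210), and the wire arch top at about (407,213). The hook tip is visible at (410,350), pointing up the image toward the loop's lean side.

Run:
```python
from h import *
from scipy.optimize import brentq
np.set_printoptions(precision=4,suppress=True)
m=vision.camera_model("wrist")
c=lambda L:[(u/5+232-.4,v/5+117-.4) for u,v in L]
w=pix2(m,c([(258,290),(552,290),(405,148),(405,434)]),.13);print("well",w[:2].mean(0),w[2:].mean(0),np.linalg.norm(w[0]-w[1]),np.linalg.norm(w[2]-w[3]))
L=pix2(m,c([(322,228),(492,210)]),.070);mid=L.mean(0);d=L[1]-L[0]
print("lugs",L,np.linalg.norm(d),mid)
B=pix2(m,c([(350,195),(452,187),(410,283)]),.061);print("bores",B,B.mean(0))
d=d/np.linalg.norm(d); ya=np.arctan2(d[1],d[0])-np.pi/2; print("insert yaw",ya,"tool yaw-pi",yaw()-np.pi)
x=np.array([np.cos(ya),np.sin(ya),0])
ctr=mid; 
for cc in (mid,):
  for a in (-.4,-.2,0,.1,.2,.3,.4,.5):
    P=[cc[0],cc[1],.067]-x*.026*np.sin(a)+[0,0,.026*np.cos(a)]
    u=proj(m,P)[0]; print(a,(u-[231.6,116.6])*5)
s=r.get_state(); tp=s["position"];T=rot(s["orientation"]).as_matrix()
for zz in(.0134,):
  t=tp+T[:,0]*.0125+T[:,2]*(zz+.072)
  print("hooktip pred crop",(proj(m,t)[0]-[231.6,116.6])*5)
```

```text
well [0.6377 0.0478 0.13  ] [0.6387 0.0475 0.13  ] 0.05932069702969287 0.05963168679453876
lugs [[0.6318 0.0289 0.07  ]
 [0.6411 0.068  0.07  ]] 0.040163174989363004 [0.6365 0.0484 0.07  ]
bores [[0.6283 0.0369 0.061 ]
 [0.6346 0.0605 0.061 ]
 [0.6535 0.0431 0.061 ]] [0.6388 0.0469 0.061 ]
insert yaw -0.23487857558848346 tool yaw-pi -0.34159076132190513
-0.4 [411.4345 282.996 ]
-0.2 [409.0475 263.301 ]
0 [406.5369 241.3454]
0.1 [405.2718 229.8311]
0.2 [404.0203 218.1395]
0.3 [402.7976 206.411 ]
0.4 [401.6184 194.787 ]
0.5 [400.497  183.4077]
hooktip pred crop [420.3917 337.2193]
```

```bash
python3 -m inch '[{"translation":[-0.06,0.01,0.1],"twist":[0,0,-0.07]},{"translation":[-0.12,0.013,0.25],"twist":[0,0,-0.136]},{"translation":[-0.12,0.013,0.25],"twist":[0,0,-0.136]},{"translation":[-0.12,0.013,0.25],"twist":[0,0,-0.136]},{"translation":[-0.12,0.013,0.25],"twist":[0,0,-0.136]},{"translation":[-0.12,0.013,0.25],"twist":[0,0,-0.136]}]'
python3 - <<'E'
from h import *
np.set_printoptions(precision=4,suppress=True)
print(rows([.6546,.0453,.169]),yaw()-np.pi,r.get_state()["position"])
m=vision.camera_model("wrist")
a=vision.capture("wrist")[:,:,::-1]
x=np.array([np.cos(-.235),np.sin(-.235),0]);P=np.array([.6375,.048,.067])-x*.0067+[0,0,.025]
p=proj(m,[[.638,.0477,.13],P]);print(p)
u,v=np.int32(p[0]); v=max(50,v-10)
cv2.imwrite("pics/c4.png",cv2.resize(a[v-50:v+80,u-80:u+80],None,fx=4.5,fy=4.5,interpolation=cv2.INTER_CUBIC));print(u-80,v-50)
s=r.get_state();tp=s["position"];T=rot(s["orientation"]).as_matrix()
print(((proj(m,tp+T[:,0]*.0108-T[:,1]*.0013+T[:,2]*.0854)[0]-[u-80,v-50])*4.5),(p-[u-80,v-50])*4.5)
E
```

```text
time: 5.37
position: [0.6554, 0.0461, 0.2649]
orientation: [0.001, 0.117, 0.993, 0.0]
contact_force: [0.6, 0.6, -1.1]
opening: 0.0151
finger_force: 58.7
[ 0.005  -0.0075  0.6392] -0.23553711550869716 [0.6554 0.0461 0.2649]
[[312.1773 163.0629]
 [312.5056 147.2004]]
232 103
[366.2383 377.0328] [[360.798  270.2832]
 [362.275  198.9016]]
```

View pics/c4.png

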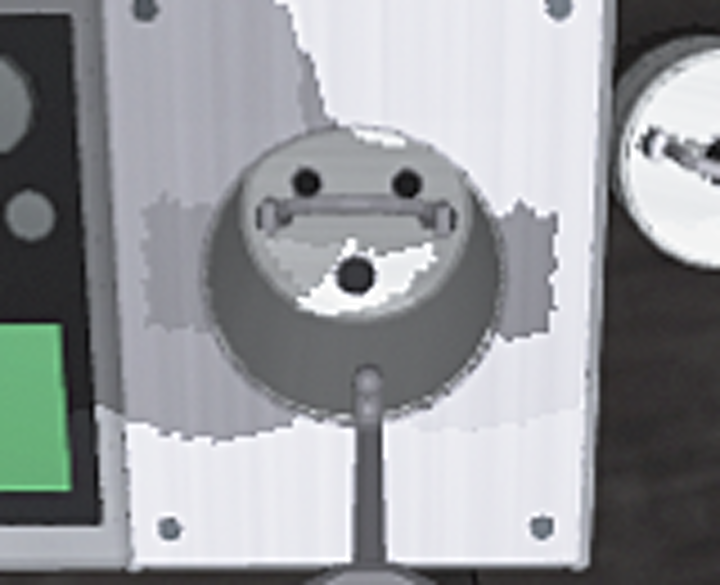

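The loop now lies level in the picture (lugs at (270,217) and (443,217), wire at y≈205), and the hook tip at (368,378) is on its free side as predicted. I'll descend into the well.

```bash
python3 -m inch '[{"translation":[0.005,-0.013,0.06],"twist":[0,0,0]},{"translation":[0.005,-0.013,0.14],"twist":[0,0,0]},{"translation":[0.005,-0.013,0.22],"twist":[0,0,0]},{"translation":[0.005,-0.013,0.3],"twist":[0,0,0]},{"translation":[0.005,-0.013,0.37],"twist":[0,0,0]},{"translation":[0.005,-0.013,0.44],"twist":[0,0,0]},{"translation":[0.005,-0.013,0.5],"twist":[0,0,0]},{"translation":[0.005,-0.013,0.56],"twist":[0,0,0]},{"translation":[0.005,-0.013,0.61],"twist":[0,0,0]},{"translation":[0.005,-0.013,0.64],"twist":[0,0,0]},{"translation":[0.005,-0.013,0.64],"twist":[0,0,0]},{"translation":[0.005,-0.013,0.64],"twist":[0,0,0]}]'
python3 -c "
from h import *
print(rows([.6546,.0453,.169]))"
```

```text
time: 6.42
position: [0.6544, 0.0432, 0.1676]
orientation: [0.0, 0.118, 0.993, -0.0]
contact_force: [-0.8, -0.0, -0.5]
opening: 0.015
finger_force: 58.8
[ 0.00190467  0.01360394 -0.00948069]
```

```bash
python3 -m inch '[{"translation":[0.03,0,0],"twist":[0,0,0]},{"translation":[0.06,0,0],"twist":[0,0,0]},{"translation":[0.09,0,0],"twist":[0,0,0]},{"translation":[0.115,0,0],"twist":[0,0,0]},{"translation":[0.137,0,0],"twist":[0,0,0]},{"translation":[0.137,0,0],"twist":[0,0,0]},{"translation":[0.137,0,0],"twist":[0,0,0]}]'
python3 -m inch '[{"translation":[0,0,-0.04],"twist":[0,0,0]},{"translation":[0,0,-0.08],"twist":[0,0,0]},{"translation":[0,0,-0.11],"twist":[0,0,0]},{"translation":[0,0,-0.14],"twist":[0,0,0]},{"translation":[0,0,-0.17],"twist":[0,0,0]},{"translation":[0,0,-0.2],"twist":[0,0,0]},{"translation":[0,0,-0.2],"twist":[0,0,0]},{"translation":[0,0,-0.2],"twist":[0,0,0]}]'
```

```text
time: 7.0
position: [0.6341, 0.0482, 0.1678]
orientation: [0.0, 0.118, 0.993, 0.0]
contact_force: [0.2, 0.6, -1.4]
opening: 0.0149
finger_force: 58.8
time: 7.67
position: [0.6347, 0.048, 0.1979]
orientation: [0.001, 0.118, 0.993, 0.0]
contact_force: [1.0, -1.3, -4.2]
opening: 0.015
finger_force: 58.5
```

Load of about 3 N on the hook, so the loop is caught. Lifting out slowly.

```bash
python3 -m inch '[{"translation":[0,0,-0.05],"twist":[0,0,0]},{"translation":[0,0,-0.12],"twist":[0,0,0]},{"translation":[0,0,-0.19],"twist":[0,0,0]},{"translation":[0,0,-0.26],"twist":[0,0,0]},{"translation":[0,0,-0.33],"twist":[0,0,0]},{"translation":[0,0,-0.4],"twist":[0,0,0]},{"translation":[0,0,-0.47],"twist":[0,0,0]},{"translation":[0,0,-0.54],"twist":[0,0,0]},{"translation":[0,0,-0.61],"twist":[0,0,0]},{"translation":[0,0,-0.68],"twist":[0,0,0]},{"translation":[0,0,-0.73],"twist":[0,0,0]},{"translation":[0,0,-0.75],"twist":[0,0,0]}]'
python3 -m inch '[{"translation":[0,0,-0.05],"twist":[0,0,0]},{"translation":[0,0,-0.1],"twist":[0,0,0]},{"translation":[0,0,-0.15],"twist":[0,0,0]},{"translation":[0,0,-0.2],"twist":[0,0,0]},{"translation":[0,0,-0.22],"twist":[0,0,0]},{"translation":[0,0,-0.22],"twist":[0,0,0]},{"translation":[0,0,-0.22],"twist":[0,0,0]},{"translation":[0,0,-0.22],"twist":[0,0,0]},{"translation":[0,0,-0.22],"twist":[0,0,0]},{"translation":[0,0,-0.22],"twist":[0,0,0]}]'
python3 - <<'E'
from h import *
cv2.imwrite("pics/w3.png",cv2.resize(vision.capture("wrist")[60:400,150:490,::-1],None,fx=1.5,fy=1.5))
print(rows([.4808,-.3257,.345]),yaw())
E
```

```text
time: 8.67
position: [0.6348, 0.0482, 0.3118]
orientation: [0.001, 0.118, 0.993, 0.0]
contact_force: [-0.1, 0.0, -4.0]
opening: 0.0151
finger_force: 58.6
time: 9.5
position: [0.634, 0.0481, 0.3426]
orientation: [-0.001, 0.118, 0.993, -0.0]
contact_force: [-0.3, 0.3, -3.6]
opening: 0.0152
finger_force: 58.6
[ 0.41000675 -2.66172052 -0.01436432] 2.9053346434665093
```

View pics/w3.png

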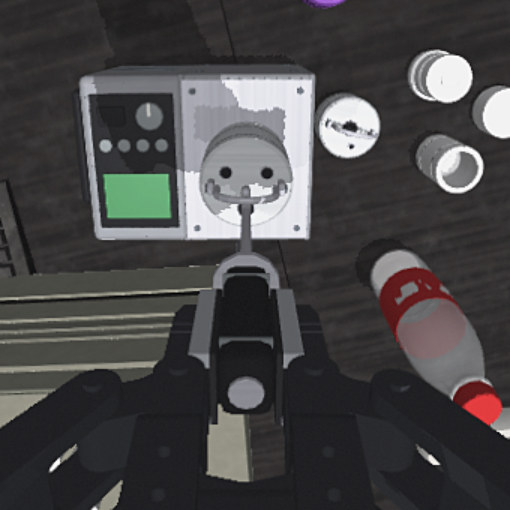

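The insert hangs on the hook, clear above the well (about 0.177 m). Moving to the tray smoothly.

```bash
python3 -m inch '[{"translation":[0,-0.02,0],"twist":[0,0,0]},{"translation":[0,-0.05,0],"twist":[0,0,0]},{"translation":[0.01,-0.1,0],"twist":[0,0,0]},{"translation":[0.02,-0.17,0],"twist":[0,0,0]},{"translation":[0.04,-0.26,0],"twist":[0,0,0]},{"translation":[0.05,-0.35,0],"twist":[0,0,0]},{"translation":[0.07,-0.45,0],"twist":[0,0,0]},{"translation":[0.08,-0.55,0],"twist":[0,0,0]},{"translation":[0.1,-0.65,0],"twist":[0,0,0]},{"translation":[0.11,-0.75,0],"twist":[0,0,0]},{"translation":[0.13,-0.85,0],"twist":[0,0,0]},{"translation":[0.14,-0.95,0],"twist":[0,0,0]}]'
python3 -m inch '[{"translation":[0.02,-0.1,0],"twist":[0,0,0]},{"translation":[0.03,-0.2,0],"twist":[0,0,0]},{"translation":[0.05,-0.3,0],"twist":[0,0,0]},{"translation":[0.06,-0.4,0],"twist":[0,0,0]},{"translation":[0.08,-0.5,0],"twist":[0,0,0]},{"translation":[0.09,-0.6,0],"twist":[0,0,0]},{"translation":[0.11,-0.7,0],"twist":[0,0,0]},{"translation":[0.12,-0.8,0],"twist":[0,0,0]},{"translation":[0.14,-0.9,0],"twist":[0,0,0]},{"translation":[0.15,-1,0],"twist":[0,0,0]}]'
python3 -c "
from h import *
print(rows([.4808,-.3257,.345]))"
```

```text
time: 10.55
position: [0.5796, -0.0871, 0.3432]
orientation: [-0.0, 0.118, 0.993, 0.0]
contact_force: [0.7, -0.2, -4.3]
opening: 0.015
finger_force: 58.7
time: 11.38
position: [0.5225, -0.2275, 0.3432]
orientation: [-0.0, 0.118, 0.993, 0.0]
contact_force: [-0.1, -0.6, -3.9]
opening: 0.0148
finger_force: 58.7
[ 0.11661542 -0.70152717 -0.01196355]
```

```bash
python3 -m inch '[{"translation":[0.01,-0.1,0],"twist":[0,0,0]},{"translation":[0.03,-0.2,0],"twist":[0,0,0]},{"translation":[0.04,-0.3,0],"twist":[0,0,0]},{"translation":[0.05,-0.4,0],"twist":[0,0,0]},{"translation":[0.06,-0.49,0],"twist":[0,0,0]},{"translation":[0.08,-0.57,0],"twist":[0,0,0]},{"translation":[0.085,-0.63,0],"twist":[0,0,0]},{"translation":[0.09,-0.67,0],"twist":[0,0,0]},{"translation":[0.09,-0.69,0],"twist":[0,0,0]},{"translation":[0.09,-0.69,0],"twist":[0,0,0]},{"translation":[0.09,-0.69,0],"twist":[0,0,0]},{"translation":[0.09,-0.69,0],"twist":[0,0,0]}]'
python3 - <<'E'
from h import *
m=vision.camera_model("wrist")
cv2.imwrite("pics/w4.png",cv2.resize(vision.capture("wrist")[0:300,130:510,::-1],None,fx=2,fy=2))
print((proj(m,[.4808,-.3257,.008])-[130,0])*2,rows([.4808,-.3257,.18]))
E
```

```text
time: 12.38
position: [0.4869, -0.3225, 0.343]
orientation: [0.0, 0.117, 0.993, 0.0]
contact_force: [0.5, 0.3, -3.4]
opening: 0.015
finger_force: 58.6
[[363.06203829 280.76271506]] [ 0.03437091 -0.03086974  1.08697071]
```

View pics/w4.png

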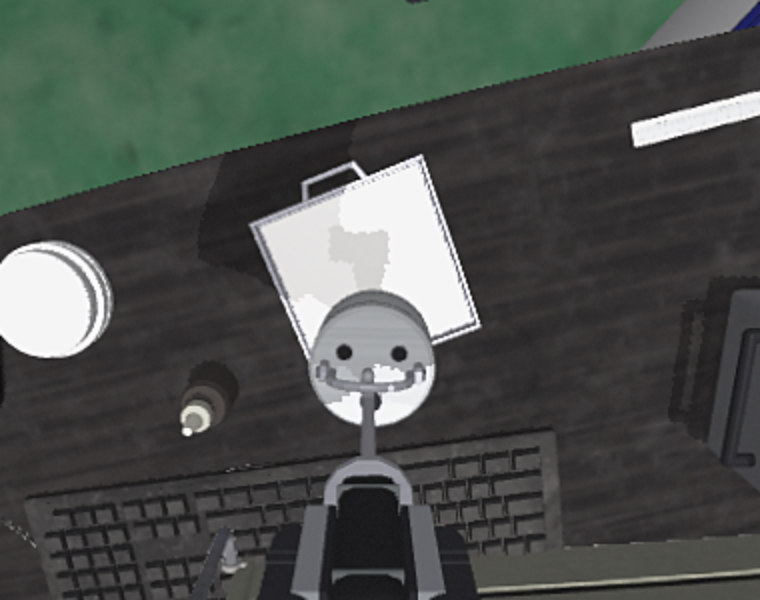

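Tray corners at (250,224), (424,157) and (480,325) put its centre near (365,275), about 5 mm from my estimate. Lowering now.

```bash
python3 -m inch '[{"translation":[0.01,-0.01,0.04],"twist":[0,0,0]},{"translation":[0.028,-0.027,0.11],"twist":[0,0,0]},{"translation":[0.028,-0.027,0.2],"twist":[0,0,0]},{"translation":[0.028,-0.027,0.3],"twist":[0,0,0]},{"translation":[0.028,-0.027,0.4],"twist":[0,0,0]},{"translation":[0.028,-0.027,0.5],"twist":[0,0,0]},{"translation":[0.028,-0.027,0.6],"twist":[0,0,0]},{"translation":[0.028,-0.027,0.7],"twist":[0,0,0]},{"translation":[0.028,-0.027,0.79],"twist":[0,0,0]},{"translation":[0.028,-0.027,0.87],"twist":[0,0,0]},{"translation":[0.028,-0.027,0.94],"twist":[0,0,0]},{"translation":[0.028,-0.027,0.97],"twist":[0,0,0]}]'
python3 -m inch '[{"translation":[0,0,0.01],"twist":[0,0,0]},{"translation":[0,0,0.02],"twist":[0,0,0]},{"translation":[0,0,0.03],"twist":[0,0,0]},{"translation":[0,0,0.04],"twist":[0,0,0]},{"translation":[0,0,0.05],"twist":[0,0,0]},{"translation":[0,0,0.06],"twist":[0,0,0]},{"translation":[0,0,0.07],"twist":[0,0,0]},{"translation":[0,0,0.08],"twist":[0,0,0]},{"translation":[0,0,0.09],"twist":[0,0,0]},{"translation":[0,0,0.1],"twist":[0,0,0]},{"translation":[0,0,0.11],"twist":[0,0,0]},{"translation":[0,0,0.12],"twist":[0,0,0]}]'
```

```text
time: 13.43
position: [0.4801, -0.3258, 0.1956]
orientation: [-0.001, 0.118, 0.993, 0.001]
contact_force: [-1.0, 1.5, -4.1]
opening: 0.0151
finger_force: 58.7
time: 14.43
position: [0.4812, -0.3265, 0.1795]
orientation: [0.0, 0.118, 0.993, -0.0]
contact_force: [0.1, 0.6, -3.1]
opening: 0.0147
finger_force: 58.7
```

```bash
python3 -m inch '[{"translation":[0,0,0.005],"twist":[0,0,0]},{"translation":[0,0,0.011],"twist":[0,0,0]},{"translation":[0,0,0.016],"twist":[0,0,0]},{"translation":[0,0,0.022],"twist":[0,0,0]},{"translation":[0,0,0.027],"twist":[0,0,0]},{"translation":[0,0,0.033],"twist":[0,0,0]},{"translation":[0,0,0.038],"twist":[0,0,0]},{"translation":[0,0,0.044],"twist":[0,0,0]},{"translation":[0,0,0.05],"twist":[0,0,0]},{"translation":[0,0,0.055],"twist":[0,0,0]},{"translation":[0,0,0.06],"twist":[0,0,0]},{"translation":[0,0,0.06],"twist":[0,0,0]}]'
```

```text
time: 15.43
position: [0.4813, -0.3266, 0.1707]
orientation: [0.0, 0.118, 0.993, -0.0]
contact_force: [1.0, -0.1, -1.0]
opening: 0.0146
finger_force: 59.1
```

Force dropped to about −1 N, so the insert stands on the tile. Lower the hook to free the wire, slide out sideways, then lift.

```bash
python3 -m inch '[{"translation":[0,0,0.015],"twist":[0,0,0]},{"translation":[0,0,0.03],"twist":[0,0,0]},{"translation":[0,0,0.045],"twist":[0,0,0]},{"translation":[0,0,0.06],"twist":[0,0,0]},{"translation":[0,0,0.075],"twist":[0,0,0]},{"translation":[0,0,0.085],"twist":[0,0,0]},{"translation":[0,0,0.085],"twist":[0,0,0]},{"translation":[0,0,0.085],"twist":[0,0,0]}]'
python3 -m inch '[{"translation":[-0.02,0,0],"twist":[0,0,0]},{"translation":[-0.04,0,0],"twist":[0,0,0]},{"translation":[-0.06,0,0],"twist":[0,0,0]},{"translation":[-0.08,0,0],"twist":[0,0,0]},{"translation":[-0.1,0,0],"twist":[0,0,0]},{"translation":[-0.12,0,0],"twist":[0,0,0]},{"translation":[-0.14,0,0],"twist":[0,0,0]},{"translation":[-0.16,0,0],"twist":[0,0,0]},{"translation":[-0.17,0,0],"twist":[0,0,0]},{"translation":[-0.17,0,0],"twist":[0,0,0]}]'
python3 - <<'E'
from h import *
cv2.imwrite("pics/w5.png",cv2.resize(vision.capture("wrist")[80:300,200:420,::-1],None,fx=2.7,fy=2.7))
E
```

```text
time: 16.1
position: [0.4811, -0.3265, 0.1577]
orientation: [-0.0, 0.118, 0.993, 0.0]
contact_force: [0.1, 0.3, -0.9]
opening: 0.015
finger_force: 59.1
time: 16.93
position: [0.5065, -0.3326, 0.1578]
orientation: [0.0, 0.118, 0.993, -0.0]
contact_force: [1.4, 0.5, -1.1]
opening: 0.015
finger_force: 59.1
```

View pics/w5.png

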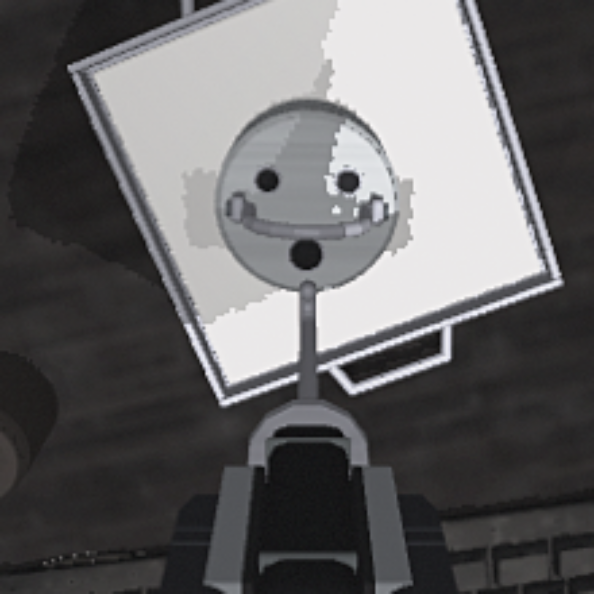

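The hook is free: its tip is at (307,285) and the wire at (305,230). The insert stands upright near the tile centre. Backing off a bit more and lifting.

```bash
python3 -m inch '[{"translation":[-0.03,0,-0.02],"twist":[0,0,0]},{"translation":[-0.05,0,-0.06],"twist":[0,0,0]},{"translation":[-0.05,0,-0.15],"twist":[0,0,0]},{"translation":[-0.05,0,-0.3],"twist":[0,0,0]},{"translation":[-0.05,0,-0.45],"twist":[0,0,0]},{"translation":[-0.05,0,-0.6],"twist":[0,0,0]},{"translation":[-0.05,0,-0.8],"twist":[0,0,0]},{"translation":[-0.05,0,-1],"twist":[0,0,0]},{"translation":[-0.05,0,-1],"twist":[0,0,0]}]'
python3 -m inch '[{"translation":[0.2,0.2,0],"twist":[0,0,0]},{"translation":[0.4,0.4,0],"twist":[0,0,0]},{"translation":[0.6,0.6,0],"twist":[0,0,0]},{"translation":[0.75,0.8,0],"twist":[0,0,0]},{"translation":[0.75,1,0],"twist":[0,0,0]},{"translation":[0.75,1,0],"twist":[0,0,0]},{"translation":[0.75,1,0],"twist":[0,0,0]}]'
python3 -c "
from h import *
print(rows([.4163,.3198,.30]),yaw())"
```

```text
time: 17.73
position: [0.5168, -0.3372, 0.3153]
orientation: [0.006, 0.118, 0.993, -0.003]
contact_force: [0.1, -0.4, -1.4]
opening: 0.0148
finger_force: 59.2
time: 18.32
position: [0.4396, -0.1603, 0.3084]
orientation: [0.001, 0.116, 0.993, 0.0]
contact_force: [0.4, -0.6, -0.3]
opening: 0.0153
finger_force: 59.2
[0.88611301 3.07926939 0.05678586] 2.9098261539774875
```

```bash
python3 -m inch '[{"translation":[0,0.25,0],"twist":[0,0,0]},{"translation":[0,0.5,0],"twist":[0,0,0]},{"translation":[0,0.75,0],"twist":[0,0,0]},{"translation":[0,1,0],"twist":[0,0,0]},{"translation":[0,1,0],"twist":[0,0,0]}]'
python3 -m inch '[{"translation":[0,0.25,0],"twist":[0,0,0]},{"translation":[0,0.5,0],"twist":[0,0,0]},{"translation":[0,0.75,0],"twist":[0,0,0]},{"translation":[0.1,1,0],"twist":[0,0,0]},{"translation":[0.1,1,0],"twist":[0,0,0]}]'
python3 -m inch '[{"translation":[0.2,0.25,0],"twist":[0,0,0.136]},{"translation":[0.4,0.5,0],"twist":[0,0,0.136]},{"translation":[0.6,0.75,0],"twist":[0,0,0.136]},{"translation":[0.75,1,0],"twist":[0,0,0.136]},{"translation":[0.78,1,0],"twist":[0,0,0.136]},{"translation":[0.78,1,0],"twist":[0,0,0.136]},{"translation":[0.78,1,0],"twist":[0,0,0.136]},{"translation":[0.78,1,0],"twist":[0,0,0.136]}]'
python3 - <<'E'
from h import *
y=2.798;t=np.array([np.cos(y),np.sin(y)])
s=np.array([.4727,.2996]);print(rows([*(s+.06*t),.1367]),yaw())
E
```

```text
time: 18.73
position: [0.4771, -0.0088, 0.3083]
orientation: [0.001, 0.113, 0.994, 0.002]
contact_force: [-0.0, 0.9, -1.8]
opening: 0.0149
finger_force: 59.3
time: 19.15
position: [0.495, 0.1422, 0.308]
orientation: [-0.0, 0.113, 0.994, 0.003]
contact_force: [0.0, 0.7, -0.9]
opening: 0.015
finger_force: 59.3
time: 19.82
position: [0.4174, 0.3045, 0.3077]
orientation: [0.0, 0.172, 0.985, -0.001]
contact_force: [0.1, -0.6, -0.8]
opening: 0.0149
finger_force: 59.3
[0.04278754 0.09440184 1.14012644] 2.7962323744547124
```

```bash
python3 -m inch '[{"translation":[0.043,0.094,0.2],"twist":[0,0,0]},{"translation":[0.043,0.094,0.4],"twist":[0,0,0]},{"translation":[0.043,0.094,0.6],"twist":[0,0,0]},{"translation":[0.043,0.094,0.8],"twist":[0,0,0]},{"translation":[0.043,0.094,1],"twist":[0,0,0]},{"translation":[0.043,0.094,1],"twist":[0,0,0]},{"translation":[0.043,0.094,1],"twist":[0,0,0]}]'
python3 -m inch '[{"translation":[0,0,0.07],"twist":[0,0,0]},{"translation":[0,0,0.14],"twist":[0,0,0]},{"translation":[0,0,0.14],"twist":[0,0,0]},{"translation":[0,0,0.14],"twist":[0,0,0]},{"translation":[0,0,0.14],"twist":[0,0,0]}]'
python3 - <<'E'
from h import *
print(rows([.4727,.2996,.1367]),yaw())
m=vision.camera_model("wrist"); cv2.imwrite("pics/w6.png",vision.capture("wrist")[:,:,::-1])
E
```

```text
time: 20.4
position: [0.4152, 0.319, 0.157]
orientation: [-0.001, 0.172, 0.985, -0.002]
contact_force: [0.2, -0.3, -1.7]
opening: 0.0151
finger_force: 59.2
time: 20.82
position: [0.415, 0.3221, 0.1375]
orientation: [0.0, 0.171, 0.985, 0.0]
contact_force: [-0.3, -0.2, -0.1]
opening: 0.0147
finger_force: 59.3
[-0.41254269 -0.01169552  0.0053467 ] 2.798523736857276
```

```bash
python3 -m inch '[{"translation":[0,-0.012,0],"twist":[0,0,0]},{"translation":[-0.05,-0.012,0],"twist":[0,0,0]},{"translation":[-0.1,-0.012,0],"twist":[0,0,0]},{"translation":[-0.15,-0.012,0],"twist":[0,0,0]},{"translation":[-0.2,-0.012,0],"twist":[0,0,0]},{"translation":[-0.25,-0.012,0],"twist":[0,0,0]},{"translation":[-0.3,-0.012,0],"twist":[0,0,0]},{"translation":[-0.35,-0.012,0],"twist":[0,0,0]},{"translation":[-0.39,-0.012,0],"twist":[0,0,0]},{"translation":[-0.412,-0.012,0],"twist":[0,0,0]},{"translation":[-0.412,-0.012,0],"twist":[0,0,0]},{"translation":[-0.412,-0.012,0],"twist":[0,0,0]}]'
python3 -c "
from h import *
print(rows([.4727,.2996,.1274]),r.get_state()['moment'])"
```

```text
time: 21.87
position: [0.4721, 0.2992, 0.1368]
orientation: [-0.0, 0.171, 0.985, -0.0]
contact_force: [0.0, 0.1, -1.0]
opening: 0.015
finger_force: 59.3
[-0.00270628  0.00375122  0.06243595] [0.01042548 0.03032709 0.00613481]
```

No contact in the slot. Lower onto the fork.

```bash
python3 -m inch '[{"translation":[-0.003,0.003,0.015],"twist":[0,0,0]},{"translation":[-0.003,0.003,0.03],"twist":[0,0,0]},{"translation":[-0.003,0.003,0.04],"twist":[0,0,0]},{"translation":[-0.003,0.003,0.05],"twist":[0,0,0]},{"translation":[-0.003,0.003,0.057],"twist":[0,0,0]},{"translation":[-0.003,0.003,0.063],"twist":[0,0,0]},{"translation":[-0.003,0.003,0.063],"twist":[0,0,0]},{"translation":[-0.003,0.003,0.063],"twist":[0,0,0]}]'
```

```text
time: 22.53
position: [0.4728, 0.2996, 0.1274]
orientation: [0.0, 0.171, 0.985, 0.0]
contact_force: [-0.5, 0.4, -0.4]
opening: 0.015
finger_force: 59.5
```

```bash
python3 -m inch '[{"translation":[0,0,0.004],"twist":[0,0,0]},{"translation":[0,0,0.007],"twist":[0,0,0]},{"translation":[0,0,0.007],"twist":[0,0,0]},{"translation":[0,0,0.007],"twist":[0,0,0]}]'
```

```text
time: 22.87
position: [0.4729, 0.2996, 0.1274]
orientation: [0.0, 0.171, 0.985, 0.0]
contact_force: [-0.7, -1.4, 7.5]
opening: 0.015
finger_force: 60.5
```

Seated (7.5 N up, no further descent). Opening slightly, then wider, and rising.

```bash
python3 -m inch '[{"translation":[0,0,-0.005],"twist":[0,0,0]},{"translation":[0,0,-0.005],"twist":[0,0,0]},{"translation":[0,0,-0.005],"twist":[0,0,0]},{"translation":[0,0,-0.005],"twist":[0,0,0]},{"translation":[0,0,-0.005],"twist":[0,0,0]},{"translation":[0,0,-0.005],"twist":[0,0,0]},{"translation":[0,0,-0.005],"twist":[0,0,0]},{"translation":[0,0,-0.005],"twist":[0,0,0]}]' 0.5
python3 -m inch '[{"translation":[0,0,-0.05],"twist":[0,0,0]},{"translation":[0,0,-0.12],"twist":[0,0,0]},{"translation":[0,0,-0.25],"twist":[0,0,0]},{"translation":[0,0,-0.4],"twist":[0,0,0]},{"translation":[0,0,-0.6],"twist":[0,0,0]},{"translation":[0,0,-0.8],"twist":[0,0,0]},{"translation":[0,0,-1],"twist":[0,0,0]},{"translation":[0,0,-1],"twist":[0,0,0]},{"translation":[0,0,-1],"twist":[0,0,0]},{"translation":[0,0,-1],"twist":[0,0,0]},{"translation":[0,0,-1],"twist":[0,0,0]}]' 0.5
python3 - <<'E'
from h import *
m=vision.camera_model("wrist");a=vision.capture("wrist")[:,:,::-1];b=cv2.imread("pics/w1.png")
cv2.imwrite("pics/w7.png",a)
# dark-handle centroid near predicted top, now vs before (print only)
u,v=np.int32(proj(m,[.4727,.299,.178])[0]); g=cv2.cvtColor(a,cv2.COLOR_BGR2GRAY)
for k,im,(x,y) in(("now",g,(u,v)),("before",cv2.cvtColor(b,cv2.COLOR_BGR2GRAY),(313,204))):
    w=im[y-22:y+22,x-12:x+13]; q=np.argwhere(w<30); print(k,(x,y),len(q),q.mean(0)-[22,12])
E
```

```text
time: 23.53
position: [0.4728, 0.2995, 0.127]
orientation: [-0.0, 0.171, 0.985, -0.0]
contact_force: [-0.3, 0.3, -0.0]
opening: 0.0427
finger_force: 0.0
time: 24.45
position: [0.4719, 0.2989, 0.2762]
orientation: [-0.001, 0.171, 0.985, -0.001]
contact_force: [0.2, -1.0, -0.2]
opening: 0.0426
finger_force: 0.0
now (np.int32(316), np.int32(195)) 291 [-8.17869416 -0.67010309]
before (313, 204) 241 [-11.06639004  -0.63900415]
```

```bash
python3 -c "
from station import r
print(r.close_job())"
```

```text
the job is handed in; nothing more can be done
None
```

The job is handed in at about 24.5 s: the insert stands on the tray's tile, unhooked, and the pull hook is back in its fork with the gripper clear. The judge's result was not shown, and with no pictures left I checked the hook's final seating only by wrist force and a pixel check.

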